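# Pin the nozzle plate of a cookie depositor with a tapered pin and lock it

## Task

The depositor head lies upside down in its cradle; its nozzle plate has been laid on out of line, and a loose spacer ring hidden under the plate has slipped to one side. Take the tapered pin with the blue knob from its stand, feel its point down through plate, ring and head, and drive it fully home so that it pulls them into line, without ever leaning on the head with more than about 3.5 kg: where it stops short it stands on the ring, so lift it a little and try to one side. Then swing the keeper all the way round so that its fork holds the pin down, let go, and leave the other pin and the things around alone.

Things in the scene. Friction and masses are not known exactly. Their poses are not given: they have to be found in the camera images.
- head: stainless depositor head, a 262 x 104 x 24 mm block on two white cradle legs, fixed, top face 46 mm above the table; pin bore of 16.5 mm right through it, 75 mm along +x. Two side rails carry the loose nozzle plate 7 mm above the block; in that gap lies a loose ring. Origin on the table under the middle, x along the length towards the keeper, z up. All steel parts are greased
- ring_gap (a point): mouth of the bore in the block's top face, under the plate. Here lies a loose white spacer ring, not measured, seen only through the plate's hole: 44 mm outside, 16.5 mm hole, 6 mm thick (plate underside 7 mm up). Its hole starts 7.5 to 8.5 mm off the bore axis, in any direction: a point let down on the axis lands on it; let down 4 mm off the axis towards the ring's hole it passes both
- head_bore (a point): point on the axis of the head's pin bore at the height of the nozzle plate's top face (61 mm above the table); axes as the head's. The pin is home when its collar's underside is here
- plate_hole (a point): centre of the 16.5 mm pin hole in the loose nozzle plate, on its top face; x points from the far end to the hole, z up. Plate: light metal, 205 x 90 x 8 mm, about 0.4 kg, six cone nozzles 34 mm high on it, the nearest 40 mm from the hole. A fixed dowel in a slot holds its far end: it slides some mm lengthwise and swivels. The hole starts 3 to 7 mm off the bore axis; the pin can push it across
- taper_pin_grip (a point): centre of the blue knob (22 mm diameter, 32 mm high) of the tapered pin, upright in a hole of the stand; z up along the pin. Below the knob a 12 mm neck 9 mm high, then a 30 mm collar 5 mm thick with its underside 30 mm below this point, a 14.4 mm shank for 26 mm, and a taper of 28 mm to a blunt point 7 mm wide, its end 84 mm below this point. 0.13 kg
- plain_pin_grip (a point): centre of the black knob of the plain pin (same knob, neck and collar, straight 14.4 mm shank 46 mm long), which stands in the other hole of the stand and stays there
- pin_stand: white plastic pin stand, fixed, 110 x 46 x 64 mm on a foot of 126 x 62 mm; two holes, 30 mm to either side of its middle along its x axis; which pin is in which hole varies. Origin on the table under its middle, z up
- keeper (a joint): angle of the keeper, a flat 5 mm steel lever on the head's upright pivot, 7 mm above the plate: 0 open, 1.4 rad closed at its stop; grows clockwise seen from above; stays where it is left (1.5 N at the handle moves it). Closed, its fork stands round the neck of the seated pin above the collar; a pin that is not home is in its way
- keeper_handle (a point): middle of the keeper's upright black handle, 13 mm in diameter; the grip reaches 16 mm up and down from here, the flat lever is 25 mm below. 48 mm from the keeper's axis, opposite the fork
- keeper_hinge (a point): point on the keeper's upright axis at the height of the handle's middle, 46 mm from the bore axis along the head's +x; axes as the head's
- cookie_jar: clear cookie jar with pink lid, 90 mm diameter, 121 mm high, standing loose near the robot; origin under its middle
- sprinkles: small spice jar with black cap, 41 mm diameter, 105 mm high, standing loose; origin under its middle
- gift_box: clear square gift box of cookies, 74 x 74 x 129 mm, standing loose near the robot; origin under its middle

How it is judged:
On the way, in this order (a step that is already met when the one before it is completed fails the run):
1. the tapered pin is pressed home through plate, ring and head, the plate pulled into line (z of taper_pin_grip in the frame of head_bore between 0.027 and 0.0322 m and horizontal distance between taper_pin_grip and head_bore below 0.0035 m and angle between taper_pin_grip's own z axis and vertical below 0.08 rad and horizontal distance between plate_hole and head_bore below 0.0026 m and z of plate_hole in the frame of head_bore below 0.002 m), for 0.2 s.
2. the keeper is swung closed over the pin's collar (value of joint keeper above 1.25 rad), for 0.2 s.
At the end, for the whole second after the job is handed in: Pin upright in the bore, collar within 2 mm of the plate, knob within 3.5 mm of the bore axis; plate flat, its hole within 2.6 mm of the bore axis; keeper within 0.15 rad of its closed stop, its fork over the collar; the robot touches nothing (all of step 1 and value of joint keeper above 1.25 rad and velocity of joint keeper below 0.02 rad/s).
It fails at once if the head, with what lies on it, is loaded with more than 40 N in all (contact force between head and anything else above 40 N).
It fails at once if the plain pin, the cookie jar, the sprinkles jar or the gift box is shifted by more than 25 mm (distance of any of plain_pin_grip, cookie_jar, sprinkles, gift_box from where it was at the start of the episode above 0.025 m).
It also fails if it takes over 58 s, if anything falls off the work surface, if the arm or the gripper's body presses on something with over 40 N, if the wrist force passes 120 N, or if a joint passes its speed limit or range.

## Robot

A 6-joint arm with a two-finger parallel gripper is mounted at the origin on the work surface; the furniture and walls round the work are solid. World frame = base frame: x ahead of the robot, y to its left, z up, the work surface at z = 0. Lengths are in m, angles in rad, forces in N, time in s.
With the tool pointing down it reaches from about 0.35 to 0.85 m from the base axis. Payload 8.1 kg.
Tool frame: the origin (TCP) lies at the centre of the arm's flange, where the gripper is bolted on; the fingertips stand 186 mm ahead of it and the grasp point (between the pads) lies 167 mm ahead of it (robot.grasp_offset is the distance from the TCP to the grasp point, in m); z points along the fingers, y is the line along which they close (so a half turn about z gives the same grasp; the last joint's range is limited). The gripper opens to 93 mm and grips with 3 to 60 N. Pads are 15 mm wide; open, the fingers measure 128 mm over their backs; the gripper's body (75 mm by 188 mm) begins 65 mm behind the grasp point.
Start: joints at [-1.376, 0.13, 1.488, -0, 1.523, -0.085], TCP at [0.166, -0.577, 0.405] pointing down, gripper open.
Joint ranges: [-2.96, 2.96], [-0.89, 2.26], [0.02, 2.5], [-1.34, 4.48], [0, 2.73], [-2.66, 2.66]. Speed limits (rad/s): [2.39, 2.39, 2.79, 3.14, 3.14, 3.14].

## Interface

Orientations are given as a rotation vector (axis times angle).
In Python, from plant import robot gives the robot as it stands.
- The arm moves only by the tool drive_tool, never from a script. Its argument "moves" is one flat list of numbers, 7 for each row, row after row: the finger opening in mm, from 0 to 93, then the shift along the tool's x, y, z in mm, then the turn, a rotation vector about the tool's x, y, z in degrees. A call has 1 to 8 rows; each row shifts and turns the commanded pose from where the row before left it, along the tool's axes as they then stand; what a row does not reach is not made up. A row lasts 1/10 s, in which the tool goes at most 50 mm and 8.59 degrees, less where a joint would pass 70% of its speed; a pose out of reach is approached as far as the arm can. A call is refused whole if a number of a shift passes 50 or a number of a turn 8.59, either way. A call with a gripper value outside its range is refused whole. The fingers move at their own pace and stop on an object; "grip_force" is the grip in N (left out, the last holds). Time passes only in rows, so rows that do not move let the fingers close. It gives the time, the measured TCP pose, the force, the opening and the grip force at its end, in the units of the state.
- robot.read_state(): the state, without advancing time (a new reading comes with each control period).
- robot.read_camera(name): name is "side" or "top" or "wrist"; returns a dict with "color" (400x640x3 uint8, red, green, blue), "depth" (400x640 float32, m along the optical axis (not along the pixel's ray), 0 where there is no reading), "mtx" (3x3 intrinsics, pixels), "dist_coeffs" ([k1, k2, p1, p2, k3] as OpenCV has them; the pictures are not rectified), "R" (3x3) and "t" (3): a world point X has camera coordinates R X + t. Camera axes: x right, y down, z forward; pixel columns grow to the right and rows downward; lengths in m; the calibration is good to about 2 mm. A picture is of the moment at which its call begins.
- robot.close_job(): hands the job in; it is judged then, once.
The state is a dict: "t": time; "q": joint angles; "dq": joint speeds; "joint_torque": joint torques, N m; "tool_pos": TCP position; "orientation": TCP orientation; "force": force on the tool from outside, world axes, zero at the start; "wrist_torque": the same for the moment, N m; "opening": finger opening in m; "gripper_force": force on a finger pad.
Only numpy, scipy, OpenCV 4.12 (cv2) and the standard library are available. Lean on these libraries where they do the work, as an engineer would, in place of code of your own. Each camera call takes 0.05 s, during which the arm holds its last target. There are 200 camera calls.

## Working session

There is one attempt and no reset: what is moved stays moved. The work goes in short steps, Python scripts to look and compute and a tool call to move; the robot and the scene stay as the last step left them, time stands still between calls to the robot, and variables do not carry over. Pictures are saved under pics/ and viewed, at most 10 in all, crops included, and the job is handed in when it is done.

Besides the shell and the picture viewer there is one more tool, called after "Emit:" in YAML: its name, and indented under it one key for each argument. drive_tool: Moves the arm, as the interface text tells. Its arguments: {"type":"object","properties":{"moves":{"type":"array","items":{"type":"number"}},"grip_force":{"type":"number"}},"required":["moves"]}

```bash
ls; mkdir -p pics; cat > h.py <<'E'
from plant import robot
import numpy as np, cv2
from scipy.spatial.transform import Rotation as Ro
def cam(n):
    c=robot.read_camera(n); c['R']=np.array(c['R']);c['t']=np.array(c['t']);c['mtx']=np.array(c['mtx']);c['dist_coeffs']=np.array(c['dist_coeffs']);return c
def save(c,f): cv2.imwrite('pics/'+f,cv2.cvtColor(c['color'],cv2.COLOR_RGB2BGR))
def ray(c,uv):
    p=cv2.undistortPoints(np.array([[uv]],float),c['mtx'],c['dist_coeffs'])[0,0]
    o=-c['R'].T@c['t']; d=c['R'].T@np.array([p[0],p[1],1.]); return o,d
def onz(c,uv,z):
    o,d=ray(c,uv); return o+d*(z-o[2])/d[2]
def dep(c,uv):
    o,d=ray(c,uv); return o+d*c['depth'][int(round(uv[1])),int(round(uv[0]))]
def proj(c,X):
    return cv2.projectPoints(np.array(X,float).reshape(-1,3),cv2.Rodrigues(c['R'])[0],c['t'],c['mtx'],c['dist_coeffs'])[0].reshape(-1,2)
def tri(c1,u1,c2,u2):
    o1,d1=ray(c1,u1);o2,d2=ray(c2,u2)
    s=np.linalg.lstsq(np.c_[d1,-d2],o2-o1,rcond=None)[0]
    a,b=o1+s[0]*d1,o2+s[1]*d2; return (a+b)/2,np.linalg.norm(a-b)
E
python3 - <<'E'
from h import *
a=cam('top');save(a,'top.png');b=cam('side');save(b,'side.png')
for c in(a,b):
    print(-c['R'].T@c['t'],c['R'][2],c['mtx'][0,0],c['dist_coeffs'])
    h=cv2.cvtColor(c['color'],cv2.COLOR_RGB2HSV)
    m=cv2.inRange(h,(100,120,50),(125,255,255))
    n,l,s,ce=cv2.connectedComponentsWithStats(m)
    for i in range(1,n):
        if s[i,4]>30: print(s[i],ce[i],dep(c,ce[i]))
s=robot.read_state();print(s['tool_pos'],Ro.from_rotvec(s['orientation']).as_matrix().round(3).tolist(),s['force'])
E
```

```text
pics
[ 0.36056422 -0.03721834  0.91466345] [ 0.14311837  0.02729252 -0.98932919] 366.1705563235127 [0.01788244 0.         0.         0.         0.        ]
[193 203  10   9  69] [197.73913043 207.01449275] [0.46712122 0.24849748 0.10885189]
[0.27129646 0.76345312 0.48809007] [ 0.2544346  -0.86289824 -0.43665738] 369.1765239523196 [0.02760222 0.         0.         0.         0.        ]
[  185     0   107   158 13881] [241.48325049  73.80743462] [ 1.72808795 -2.05624046  0.11084265]
[209 164  51  21 104] [230.48076923 178.93269231] [ 1.92120156 -2.02747754 -0.80793774]
[286 257  12  19 173] [291.7283237  265.55491329] [0.4654635  0.26369614 0.10313284]
[190 377  15  23 163] [199.09815951 391.22699387] [ 0.85028423  0.11160979 -0.55315481]
[ 0.16566534 -0.57646643  0.40378479] [[0.961, 0.276, -0.0], [0.276, -0.961, 0.002], [0.0, -0.002, -1.0]] [-0.19040343 -0.4248988  -0.00170763]
```

View pics/top.png

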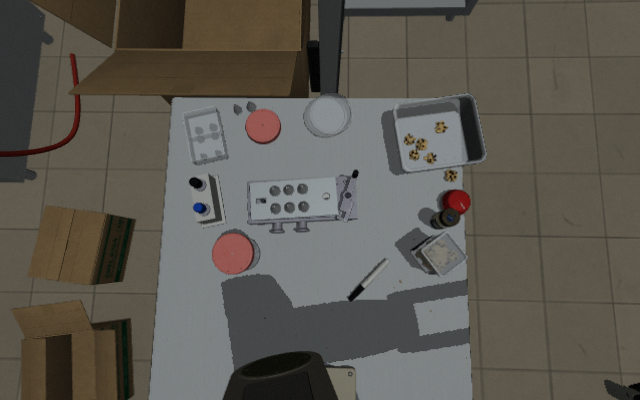

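View pics/side.png

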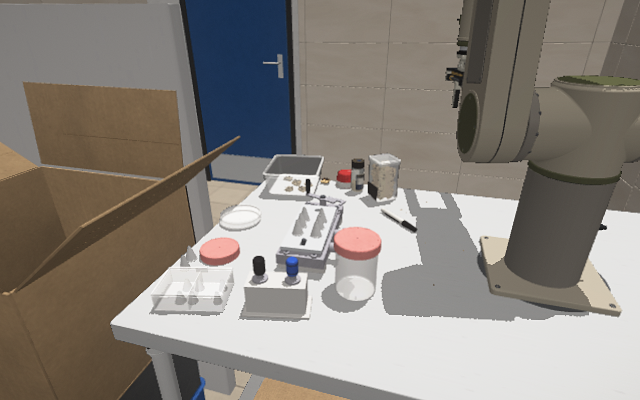

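The top view shows the stand with the blue pin at (200,208) and the black pin at (196,183). The head is centred near (297,200), the plate hole is at (326,196), and the keeper with its handle is at (347,190). The side view confirms the blue knob at (292,266).

```bash
python3 - <<'E'
from h import *
a=cam('top');b=cam('side');w=cam('wrist')
print('hole',onz(a,(326,196),.061),'handle',onz(a,(355,174),.09))
print(tri(a,(200,208),b,(291.7,266)),onz(a,(200.5,209),.105))
s=robot.read_state();R=Ro.from_rotvec(s['orientation']).as_matrix()
print('cam in tool',R.T@(-w['R'].T@w['t']-s['tool_pos']),(w['R']@R).round(3).tolist(),w['mtx'][0,0])
g=cv2.cvtColor(a['color'],cv2.COLOR_RGB2BGR)[165:245,180:375]
cv2.imwrite('pics/crop.png',cv2.resize(g,None,fx=4,fy=4,interpolation=cv2.INTER_CUBIC))
# head outline from depth: rail/plate heights
E
```

```text
hole [ 0.50354322 -0.03793761  0.061     ] handle [ 0.55068701 -0.10386153  0.09      ]
(array([0.46901896, 0.24986985, 0.09143274]), np.float64(0.003665226985661857)) [0.46321408 0.24335375 0.105     ]
cam in tool [0.06771401 0.00209744 0.01946394] [[0.0, 1.0, -0.0], [-0.97, 0.0, -0.243], [-0.243, 0.0, 0.97]] 360.7067921134135
```

View pics/crop.png

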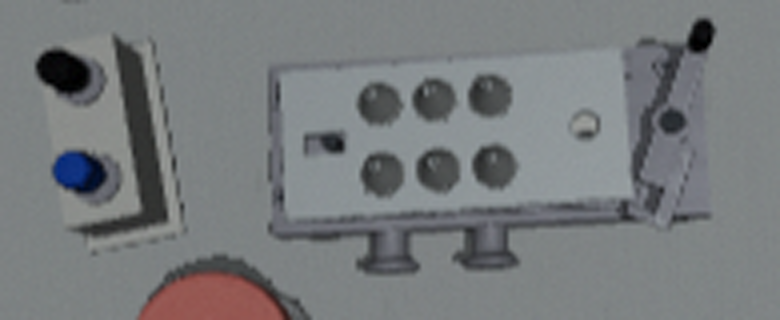

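The crop shows the plate hole at (585,124) with the white ring inside it. The pivot is at (672,122), the handle at (700,35), and the fork hangs clear of the hole at lower left. I'll turn to heading +90° and go over the hole for a wrist look.

Emit:
drive_tool:
  moves: [60,0,0,0,0,0,-8.5,60,0,0,0,0,0,-8.5,60,0,0,0,0,0,-8.5,60,0,0,0,0,0,-8.5,60,0,0,0,0,0,-8.5,60,0,0,0,0,0,-8.5,60,0,0,0,0,0,-8.5,60,0,0,0,0,0,-8.5]

```text
t: 1.05
tool_pos: [0.1657, -0.5766, 0.4045]
orientation: [-2.327, -2.11, -0.0]
force: [-0.9, 0.3, 1.1]
opening: 0.0599
gripper_force: 0.0
```

Emit:
drive_tool:
  moves: [60,0,0,0,0,0,-6,60,38,24,3,0,0,0,60,38,24,3,0,0,0,60,38,24,3,0,0,0,60,38,24,3,0,0,0,60,38,24,3,0,0,0,60,38,24,3,0,0,0,60,38,24,3,0,0,0]

```text
t: 1.85
tool_pos: [0.3341, -0.3089, 0.3837]
orientation: [2.221, 2.221, 0.0]
force: [0.6, 0.4, -0.2]
opening: 0.0603
gripper_force: 0.0
```

Emit:
drive_tool:
  moves: [60,38,24,3,0,0,0,60,38,24,3,0,0,0,60,38,24,3,0,0,0,60,38,24,3,0,0,0,60,38,24,3,0,0,0,60,38,24,3,0,0,0,60,38,24,3,0,0,0,60,0,0,0,0,0,0]

```text
t: 2.65
tool_pos: [0.5029, -0.0403, 0.3622]
orientation: [-2.215, -2.227, -0.002]
force: [-1.3, -0.5, -0.1]
opening: 0.0598
gripper_force: 0.0
```

```bash
python3 - <<'E'
from h import *
w=cam('wrist');save(w,'w1.png')
np.savez('w1.npz',**w)
s=robot.read_state();print(s['t'],s['tool_pos'],Ro.from_rotvec(s['orientation']).as_matrix().round(3).tolist(),s['force'])
E
```

```text
2.7 [ 0.50207311 -0.04219522  0.3622379 ] [[-0.005, 1.0, -0.001], [1.0, 0.005, 0.0], [0.0, -0.001, -1.0]] [-0.18595879  0.07134875 -0.44469012]
```

View pics/w1.png

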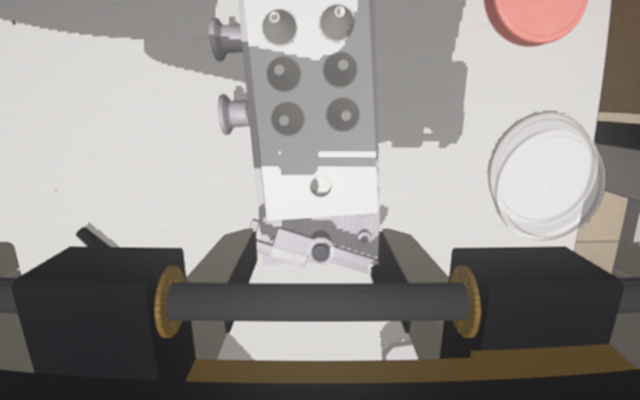

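The wrist view shows the plate hole at (320,186), the pivot at (320,252), the fork at (290,245), and the handle at about (370,240), partly behind the finger. I'll enlarge this area.

```bash
python3 - <<'E'
from h import *
w=dict(np.load('w1.npz'))
g=cv2.cvtColor(w['color'],cv2.COLOR_RGB2BGR)[150:270,240:400]
cv2.imwrite('pics/c1.png',cv2.resize(g,None,fx=5,fy=5,interpolation=cv2.INTER_CUBIC))
for uv in [(320,252),(312,205),(285,205),(345,205),(325,180),(365,237)]: print(uv,dep(w,uv))
E
```

```text
(320, 252) [ 0.50677618 -0.08711328  0.0774633 ]
(312, 205) [ 0.50019259 -0.0527249   0.06246118]
(285, 205) [ 0.47827455 -0.05322351  0.06109685]
(345, 205) [ 0.52685671 -0.05268002  0.06212817]
(325, 180) [ 0.51069672 -0.03408185  0.05275149]
(365, 237) [ 0.54577403 -0.08433808  0.05081566]
```

View pics/c1.png

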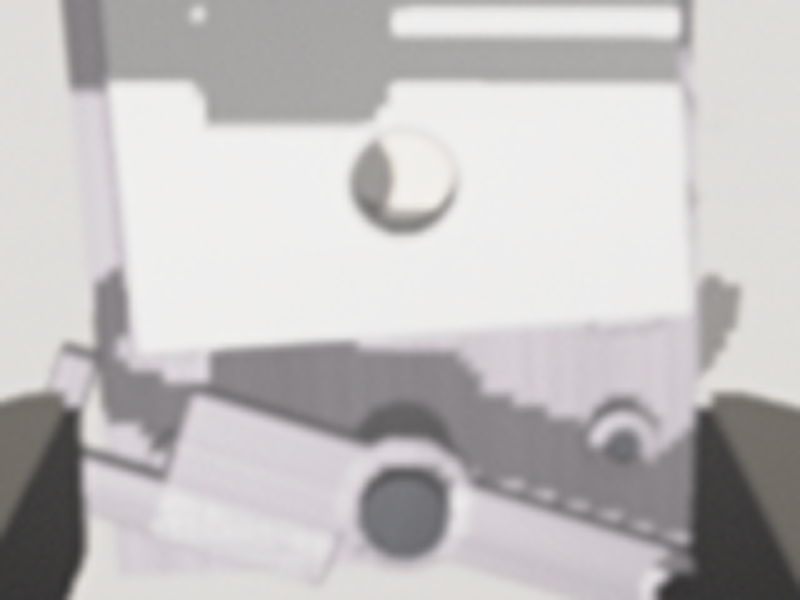

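The ring's hole shows as a grey lens on the left of the plate hole. Its rim arc is centred near crop (341,182), and the plate hole is centred at (404,180). So the ring has slipped towards world −x. Next I'll work out the bore axis from the pivot and the head's direction.

```bash
python3 - <<'E'
from h import *
w=dict(np.load('w1.npz'))
f=lambda x,y:(240+(x+.5)/5-.5,150+(y+.5)/5-.5)
pl=onz(w,f(404,180),.061);rg=onz(w,f(341,182),.052);pv=onz(w,f(404,512),.0775)
print('plate',pl,'ring',rg,'pivot',pv)
# left head edge in wrist image: strong horizontal gradient rows
g=cv2.cvtColor(w['color'],cv2.COLOR_RGB2GRAY).astype(float)
P=[]
for v in list(range(142,200,3)):
    x0=int(238+v*.1); seg=cv2.GaussianBlur(g,(5,5),0)[v,x0-14:x0+12]; P.append((x0-14+np.argmax(-np.diff(seg))+.5,v))
Lw=np.array([onz(w,p,.053) for p in P]); print(np.c_[P,Lw[:,:2]].round(3)[::4].tolist())
a=cam('top')
v,u=np.mgrid[150:250,230:370]
o=-a['R'].T@a['t']
pts=cv2.undistortPoints(np.stack([u,v],-1).reshape(-1,1,2).astype(float),a['mtx'],a['dist_coeffs'])[:,0]
X=o+(np.c_[pts,np.ones(len(pts))]@a['R'])*a['depth'][v,u].reshape(-1,1)
m=((X[:,2]>.035)&(X[:,2]<.075)).reshape(u.shape).astype(np.uint8)
m=cv2.morphologyEx(m,cv2.MORPH_OPEN,np.ones((21,21)))
c=max(cv2.findContours(m,0,2)[0],key=cv2.contourArea)
q=cv2.boxPoints(cv2.minAreaRect(c))+[230,150]
Q=np.array([onz(a,p,.050)[:2] for p in q]);print(q.tolist(),Q.round(4).tolist(),Q.mean(0))
for i in range(4):
    d=Q[i]-Q[i-1];print(np.linalg.norm(d),np.degrees(np.arctan2(d[1],d[0])))
print('dowel',onz(a,(180+325/4,165+143/4),.061),'pivtop',onz(a,(180+672/4,165+122/4),.0775),'hole',onz(a,(326.2,196),.061),'handle',onz(a,(180+702/4,165+28/4),.109))
E
```

```text
plate [ 0.50686136 -0.03699055  0.061     ] ring [ 0.4965634  -0.03936509  0.052     ] pivot [ 0.50709211 -0.08709623  0.0775    ]
[[250.5, 142.0, 0.451, -0.003], [252.5, 154.0, 0.452, -0.013], [253.5, 166.0, 0.452, -0.023], [259.5, 178.0, 0.457, -0.033], [260.5, 190.0, 0.457, -0.043]]Traceback (most recent call last):
  File "<stdin>", line 19, in <module>
ValueError: max() iterable argument is empty
```

```bash
python3 - <<'E'
from h import *
w=dict(np.load('w1.npz'))
for nm,c,zb in(('top',cam('top'),(150,250,230,375)),('wrist',w,(0,245,200,420))):
    v,u=np.mgrid[zb[0]:zb[1],zb[2]:zb[3]]
    o=-c['R'].T@c['t']
    pts=cv2.undistortPoints(np.stack([u,v],-1).reshape(-1,1,2).astype(float),c['mtx'],c['dist_coeffs'])[:,0]
    X=o+(np.c_[pts,np.ones(len(pts))]@c['R'])*c['depth'][v,u].reshape(-1,1)
    k=(X[:,2]>.035)&(X[:,2]<.07)&(X[:,0]>.42)&(X[:,0]<.58); X=X[k]
    # edges in slices of y
    E=[]
    for y in np.arange(-.075,.19,.01):
        s=X[abs(X[:,1]-y)<.005]
        if len(s)>10: E.append((y,np.percentile(s[:,0],3),np.percentile(s[:,0],97)))
    E=np.array(E);print(nm,E.round(4)[::3].tolist())
    for j in(1,2):
        l=cv2.fitLine(E[:,[j,0]].astype(np.float32),cv2.DIST_HUBER,0,.01,.01).ravel();print(np.degrees(np.arctan2(l[1],l[0])),'x at y=-.04',l[2]+l[0]/l[1]*(-.04-l[3]))
a=cam('top')
print('dowel',onz(a,(180+325/4,165+143/4),.061),'pivtop',onz(a,(180+672/4,165+122/4),.0775),'hole',onz(a,(326.2,196),.061),'handle',onz(a,(180+702/4,165+28/4),.109))
h=cv2.cvtColor(a['color'],cv2.COLOR_RGB2HSV);m=cv2.inRange(h,(100,120,50),(125,255,255))
print('blue',dep(a,np.argwhere(m)[:,::-1].mean(0)))
E
```

```text
top [[-0.005, 0.4596, 0.5062], [0.025, 0.4231, 0.5416], [0.055, 0.4437, 0.541], [0.085, 0.4219, 0.4578]]
-78.26348 x at y=-.04 0.44952977
-50.41503 x at y=-.04 0.59144306
wrist [[-0.075, 0.4576, 0.5554], [-0.045, 0.456, 0.5514], [-0.015, 0.4543, 0.5491], [0.015, 0.4281, 0.5478], [0.045, 0.4491, 0.5486], [0.075, 0.4247, 0.5462], [0.105, 0.4444, 0.5463]]
-76.00541 x at y=-.04 0.45409736
-87.503265 x at y=-.04 0.5512722
dowel [0.49031389 0.11516323 0.061     ] pivtop [ 0.50255472 -0.08877258  0.0775    ] hole [ 0.50354883 -0.03840981  0.061     ] handle [ 0.5509093  -0.10344077  0.109     ]
blue [ 0.4796289   0.22261347 -0.00106513]
```

Bore estimate is (0.5043, −0.0412), with the head's x axis tilted about 3.5°. Relative to that the plate is off (+2.5, +4) mm and the ring (−8, +2) mm, which fits the task text. Now to the stand.

Emit:
drive_tool:
  moves: [50,48,-6,0,0,0,0,50,48,-6,0,0,0,0,50,48,-6,0,0,0,0,50,48,-6,0,0,0,0,50,48,-6,0,0,0,0,50,48,-6,0,0,0,0,50,0,0,0,0,0,0,50,0,0,0,0,0,0]

```text
t: 3.65
tool_pos: [0.4652, 0.2432, 0.3629]
orientation: [2.22, 2.223, -0.0]
force: [-0.7, -0.2, 1.1]
opening: 0.05
gripper_force: 0.0
```

```bash
python3 - <<'E'
from h import *
w=cam('wrist');save(w,'w2.png')
h=cv2.cvtColor(w['color'],cv2.COLOR_RGB2HSV)
m=cv2.inRange(h,(105,150,40),(125,255,255));n,l,s,ce=cv2.connectedComponentsWithStats(m)
for i in range(1,n):
    if s[i,4]>60: print(s[i],ce[i],dep(w,ce[i]))
s=robot.read_state();print(s['t'],s['tool_pos'],Ro.from_rotvec(s['orientation']).as_matrix().round(3).tolist())
E
```

```text
[314 195  23  13 168] [325.35119048 200.94047619] [0.47209914 0.2463227  0.11124328]
3.7 [0.46552581 0.24230229 0.36277681] [[0.0, 1.0, 0.0], [1.0, -0.0, -0.001], [-0.001, 0.0, -1.0]]
```

View pics/w2.png

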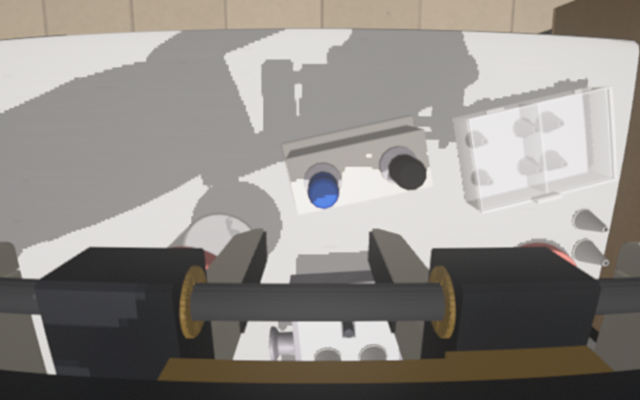

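The blue knob is at about (323,190) and the black one at (407,172), with the stand turned about 13° from world x. I'll fit the cap centre and compute the shift.

```bash
python3 - <<'E'
from h import *
w=cam('wrist');c=w['color'].astype(int)
m=((c[...,2]-c[...,0]>40)).astype(np.uint8);m[:160]=0;m[215:]=0;m[:,:300]=0;m[:,350:]=0
y,x=np.nonzero(m);print(x.min(),x.max(),y.min(),y.max())
z=.110
cx=(x[y>y.max()-14].min()+x[y>y.max()-14].max())/2
# lower edge of cap = point nearest -y on cap rim
lo=onz(w,(cx,y.max()+.5),z); print('low',lo,'ctr',lo+[0,.011,0])
xs=x[(y>y.max()-20)];print('width m',onz(w,(xs.max()+.5,y.max()-13),z)-onz(w,(xs.min()-.5,y.max()-13),z),(xs.min()+xs.max())/2)
s=robot.read_state();print(s['tool_pos'])
E
```

```text
308 337 176 207
low [0.47051032 0.24054384 0.11      ] ctr [0.47051032 0.25154384 0.11      ]
width m [ 2.00041418e-02 -7.65852055e-06  0.00000000e+00] 322.5
[0.46568635 0.24187406 0.36277734]
```

Emit:
drive_tool:
  moves: [40,9,4.5,0,0,0,0,40,0,0,20,0,0,0,40,0,0,30,0,0,0,40,0,0,30,0,0,0,40,0,0,22,0,0,0,40,0,0,0,0,0,0]
  grip_force: 40

```text
t: 4.35
tool_pos: [0.4688, 0.2509, 0.257]
orientation: [-2.221, -2.218, 0.009]
force: [0.1, -0.0, 0.3]
opening: 0.0398
gripper_force: 0.0
```

Emit:
drive_tool:
  moves: [15,0,0,0,0,0,0,15,0,0,0,0,0,0,15,0,0,0,0,0,0,15,0,0,0,0,0,0,15,0,0,0,0,0,0]

```text
t: 4.85
tool_pos: [0.4705, 0.2527, 0.2626]
orientation: [2.22, 2.221, 0.004]
force: [-1.2, -2.2, 7.3]
opening: 0.0213
gripper_force: 40.0
```

Emit:
drive_tool:
  moves: [15,0,0,-15,0,0,0,15,0,0,-30,0,0,0,15,0,0,-40,0,0,0,15,0,0,-40,0,0,0,15,0,0,-25,0,0,0,15,0,0,0,0,0,0,15,0,0,0,0,0,0]

```text
t: 5.55
tool_pos: [0.4697, 0.2525, 0.4114]
orientation: [2.22, 2.222, 0.002]
force: [-0.2, -0.7, -1.6]
opening: 0.0212
gripper_force: 40.0
```

```bash
python3 - <<'E'
from h import *
s=robot.read_state();print(s['t'],s['tool_pos'],s['force'],s['wrist_torque'],s['opening'],Ro.from_rotvec(s['orientation']).as_matrix().round(4).tolist())
E
```

```text
5.55 [0.46970519 0.25254928 0.41139917] [-0.23252771 -0.71642916 -1.59730703] [-0.02051968 -0.07534723  0.01322301] 0.02115471294077415 [[-0.0007, 1.0, 0.0014], [1.0, 0.0007, 0.0006], [0.0006, 0.0014, -1.0]]
```

Emit:
drive_tool:
  moves: [15,-48,6,0,0,0,0,15,-48,6,0,0,0,0,15,-48,6,0,0,0,0,15,-48,6,0,0,0,0,15,-48,6,0,0,0,0,15,-48,7,0,0,0,0,15,0,0,0,0,0,0]

```text
t: 6.25
tool_pos: [0.5065, -0.0405, 0.4082]
orientation: [-2.226, -2.214, 0.006]
force: [-0.1, 1.0, -1.1]
opening: 0.0214
gripper_force: 40.0
```

Emit:
drive_tool:
  moves: [15,0,0,30,0,0,0,15,0,0,30,0,0,0,15,0,0,22,0,0,0,15,0,0,0,0,0,0,15,0,0,0,0,0,0]

```text
t: 6.75
tool_pos: [0.5064, -0.0349, 0.3276]
orientation: [-2.219, -2.221, 0.003]
force: [0.1, -0.6, -0.7]
opening: 0.0208
gripper_force: 40.0
```

```bash
python3 - <<'E'
from h import *
s=robot.read_state();print(s['t'],s['tool_pos'],s['force'])
w=cam('wrist');np.savez('w3.npz',**w)
g=cv2.cvtColor(w['color'],cv2.COLOR_RGB2BGR)[150:300,220:420]
cv2.imwrite('pics/w3.png',cv2.resize(g,None,fx=4,fy=4,interpolation=cv2.INTER_CUBIC))
print(proj(w,s['tool_pos']-np.array([0,0,.251])))
E
```

```text
6.75 [ 0.50635856 -0.03494276  0.32763943] [ 0.08509488 -0.5563525  -0.74280217]
[[316.24612069 206.14761856]]
```

View pics/w3.png

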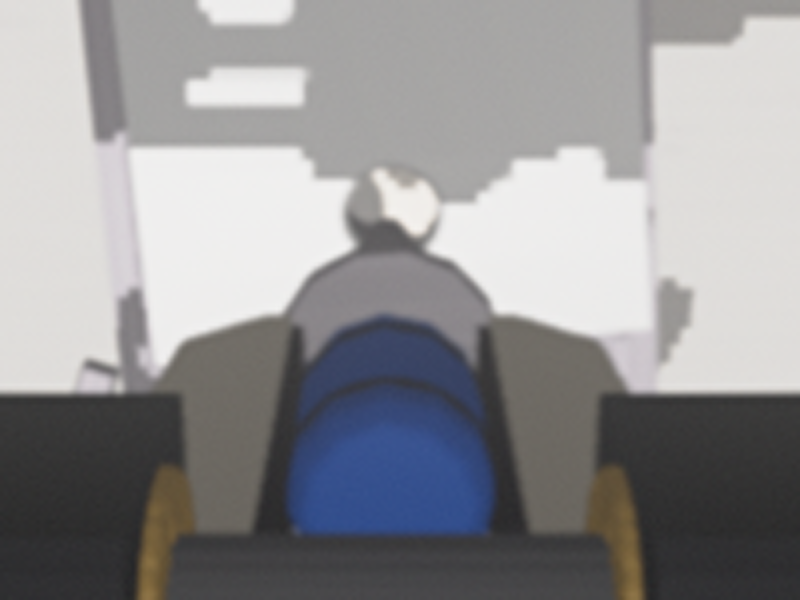

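The tip shows just above the collar at crop (386,222–245), and the plate hole is centred at (393,208), so the tip is slightly on the −y side. Computing the difference from this one view.

```bash
python3 - <<'E'
from h import *
w=dict(np.load('w3.npz'))
f=lambda x,y:(220+(x+.5)/4-.5,150+(y+.5)/4-.5)
s=robot.read_state();print(s['tool_pos'])
e=onz(w,f(386,222),s['tool_pos'][2]-.251);h=onz(w,f(393,208),.061)
print('tip',e-[0,.0035,0],'hole',h,'ring lens edge',onz(w,f(383,208),.052))
# knob/collar centre check
print('collar far edge',onz(w,f(390,247),s['tool_pos'][2]-.167-.025)-[0,.015,0])
E
```

```text
[ 0.50694206 -0.03511214  0.32903702]
tip [ 0.50628335 -0.03734488  0.07803702] hole [ 0.50745217 -0.03601472  0.061     ] ring lens edge [ 0.50561933 -0.03843364  0.052     ]
collar far edge [ 0.50703126 -0.03560322  0.13703702]
```

Emit:
drive_tool:
  moves: [15,0,0,8,0,0,0,15,0,0,6,0,0,0,15,0,0,4,0,0,0,15,0,0,3,0,0,0,15,0,0,0,0,0,0]

```text
t: 7.3
tool_pos: [0.5067, -0.0355, 0.3072]
orientation: [-2.22, -2.222, 0.001]
force: [-1.0, 0.1, -1.2]
opening: 0.0211
gripper_force: 40.0
```

Emit:
drive_tool:
  moves: [15,-0.6,-1,0,0,0,0,15,-0.6,-1,0,0,0,0,15,-0.6,-1,0,0,0,0,15,-0.6,-1,0,0,0,0,15,-0.6,-1,0,0,0,0,15,-0.4,-1,0,0,0,0,15,0,0,0,0,0,0]

```text
t: 8.0
tool_pos: [0.5009, -0.0389, 0.3078]
orientation: [2.221, 2.222, 0.0]
force: [0.2, 0.7, -1.3]
opening: 0.0212
gripper_force: 40.0
```

Emit:
drive_tool:
  moves: [15,0,0,2,0,0,0,15,0,0,2,0,0,0,15,0,0,1,0,0,0,15,0,0,0,0,0,0]

```text
t: 8.4
tool_pos: [0.5008, -0.0388, 0.3024]
orientation: [-2.22, -2.222, 0.0]
force: [1.4, -0.1, -1.2]
opening: 0.0214
gripper_force: 40.0
```

Emit:
drive_tool:
  moves: [15,0,0,1.5,0,0,0,15,0,0,1.5,0,0,0,15,0,0,0,0,0,0]

```text
t: 8.7
tool_pos: [0.5008, -0.0388, 0.2994]
orientation: [-2.221, -2.222, 0.0]
force: [1.0, 0.2, -2.5]
opening: 0.0214
gripper_force: 40.0
```

Emit:
drive_tool:
  moves: [15,0,0,1.5,0,0,0,15,0,0,1.5,0,0,0,15,0,0,0,0,0,0]

```text
t: 9.0
tool_pos: [0.5008, -0.0389, 0.2965]
orientation: [-2.221, -2.222, 0.0]
force: [0.2, 0.2, -1.7]
opening: 0.0211
gripper_force: 40.0
```

Emit:
drive_tool:
  moves: [15,0,0,1.5,0,0,0,15,0,0,1.5,0,0,0,15,0,0,0,0,0,0]

```text
t: 9.3
tool_pos: [0.5008, -0.0389, 0.2935]
orientation: [-2.221, -2.222, 0.0]
force: [-0.8, 0.4, -1.3]
opening: 0.0211
gripper_force: 40.0
```

Emit:
drive_tool:
  moves: [15,0,0,1.5,0,0,0,15,0,0,0,0,0,0]

```text
t: 9.5
tool_pos: [0.5009, -0.0389, 0.292]
orientation: [-2.221, -2.222, 0.0]
force: [0.1, 1.0, -0.8]
opening: 0.0208
gripper_force: 40.0
```

Emit:
drive_tool:
  moves: [15,-0.2,0.7,0,0,0,0,15,-0.2,0.7,0.5,0,0,0,15,-0.2,0.7,0.5,0,0,0,15,0,0,0,0,0,0]

```text
t: 9.9
tool_pos: [0.503, -0.0395, 0.2911]
orientation: [-2.221, -2.222, 0.0]
force: [0.3, 0.8, -0.9]
opening: 0.0207
gripper_force: 40.0
```

Emit:
drive_tool:
  moves: [15,-0.1,0.6,1,0,0,0,15,-0.1,0.6,1,0,0,0,15,0,0.4,1,0,0,0,15,0,0,0,0,0,0]

```text
t: 10.3
tool_pos: [0.5046, -0.0397, 0.288]
orientation: [-2.221, -2.222, 0.0]
force: [-0.2, 0.8, -1.9]
opening: 0.021
gripper_force: 40.0
```

Emit:
drive_tool:
  moves: [15,0,0,2,0,0,0,15,0,0,2,0,0,0,15,0,0,1,0,0,0,15,0,0,0,0,0,0]

```text
t: 10.7
tool_pos: [0.5045, -0.0397, 0.2829]
orientation: [-2.221, -2.222, 0.0]
force: [-0.2, 0.4, -1.0]
opening: 0.0209
gripper_force: 40.0
```

Emit:
drive_tool:
  moves: [15,0,0,2,0,0,0,15,0,0,1,0,0,0,15,0,0,1,0,0,0,15,0,0,0,0,0,0]

```text
t: 11.1
tool_pos: [0.5046, -0.0397, 0.2791]
orientation: [-2.221, -2.222, 0.0]
force: [-1.3, -0.1, -0.8]
opening: 0.0212
gripper_force: 40.0
```

Emit:
drive_tool:
  moves: [15,0,0,2,0,0,0,15,0,0,1,0,0,0,15,0,0,1,0,0,0,15,0,0,0,0,0,0]

```text
t: 11.5
tool_pos: [0.5046, -0.0397, 0.2751]
orientation: [-2.221, -2.222, 0.0]
force: [-0.5, 0.4, -1.0]
opening: 0.0212
gripper_force: 40.0
```

Emit:
drive_tool:
  moves: [15,0,0,1,0,0,0,15,0,0,1,0,0,0,15,0,0,1,0,0,0,15,0,0,0,0,0,0]

```text
t: 11.9
tool_pos: [0.5046, -0.0397, 0.2721]
orientation: [-2.221, -2.222, 0.0]
force: [0.1, -0.5, -1.1]
opening: 0.0214
gripper_force: 40.0
```

Emit:
drive_tool:
  moves: [15,0,0,1,0,0,0,15,0,0,1,0,0,0,15,0,0,1,0,0,0,15,0,0,1,0,0,0,15,0,0,0,0,0,0]

```text
t: 12.4
tool_pos: [0.5045, -0.0397, 0.268]
orientation: [-2.221, -2.222, 0.0]
force: [0.1, 0.7, -1.9]
opening: 0.0214
gripper_force: 40.0
```

Emit:
drive_tool:
  moves: [15,0,0,1,0,0,0,15,0,0,1,0,0,0,15,0,0,1,0,0,0,15,0,0,0,0,0,0]

```text
t: 12.8
tool_pos: [0.5045, -0.0397, 0.265]
orientation: [-2.221, -2.222, 0.0]
force: [-1.1, 0.2, -1.3]
opening: 0.0212
gripper_force: 40.0
```

Emit:
drive_tool:
  moves: [15,0,0,1,0,0,0,15,0,0,1,0,0,0,15,0,0,1,0,0,0,15,0,0,0,0,0,0]

```text
t: 13.2
tool_pos: [0.5045, -0.0397, 0.262]
orientation: [-2.221, -2.222, 0.0]
force: [-1.4, -0.2, -2.1]
opening: 0.021
gripper_force: 40.0
```

Emit:
drive_tool:
  moves: [15,0,0,0.7,0,0,0,15,0,0,0,0,0,0]

```text
t: 13.4
tool_pos: [0.5046, -0.0397, 0.2614]
orientation: [-2.221, -2.222, 0.0]
force: [-2.2, 0.5, -3.0]
opening: 0.0212
gripper_force: 40.0
```

Emit:
drive_tool:
  moves: [15,0,0,0.7,0,0,0,15,0,0,0,0,0,0]

```text
t: 13.6
tool_pos: [0.5046, -0.0397, 0.2607]
orientation: [-2.221, -2.222, 0.0]
force: [-2.4, 0.3, -1.5]
opening: 0.021
gripper_force: 40.0
```

Emit:
drive_tool:
  moves: [15,0,0,0.5,0,0,0,15,0,0,0,0,0,0]

```text
t: 13.8
tool_pos: [0.5046, -0.0397, 0.2603]
orientation: [-2.221, -2.222, 0.0]
force: [-2.1, 0.7, -0.9]
opening: 0.0213
gripper_force: 40.0
```

Emit:
drive_tool:
  moves: [15,0,0,0.5,0,0,0,15,0,0,0,0,0,0]

```text
t: 14.0
tool_pos: [0.5046, -0.0397, 0.2597]
orientation: [-2.221, -2.222, 0.0]
force: [-2.4, 0.5, -2.0]
opening: 0.0211
gripper_force: 40.0
```

Emit:
drive_tool:
  moves: [15,0,0,0.3,0,0,0,15,0,0,0,0,0,0]

```text
t: 14.2
tool_pos: [0.5046, -0.0397, 0.2597]
orientation: [-2.221, -2.222, 0.0]
force: [-4.7, 0.1, 2.5]
opening: 0.0211
gripper_force: 40.0
```

Emit:
drive_tool:
  moves: [15,0,0,0.2,0,0,0,15,0,0,0,0,0,0]

```text
t: 14.4
tool_pos: [0.5046, -0.0397, 0.2597]
orientation: [-2.221, -2.222, 0.0]
force: [-5.1, 0.7, 3.6]
opening: 0.0212
gripper_force: 40.0
```

```bash
python3 - <<'E'
from h import *
s=robot.read_state();print(s['t'],s['tool_pos'],s['force'])
w=cam('wrist');np.savez('w4.npz',**w)
b=cam('side');np.savez('b4.npz',**b)
g=cv2.cvtColor(w['color'],cv2.COLOR_RGB2BGR)[140:310,200:440]
k=cv2.cvtColor(b['color'],cv2.COLOR_RGB2BGR)[160:280,265:385]
im=np.hstack([cv2.resize(g,(480,340),interpolation=cv2.INTER_CUBIC),cv2.resize(k,(320,340),interpolation=cv2.INTER_CUBIC)])
cv2.imwrite('pics/w4.png',im)
E
```

```text
14.4 [ 0.5046419  -0.0396903   0.25971665] [-5.13964786  0.71398686  3.59962075]
```

View pics/w4.png

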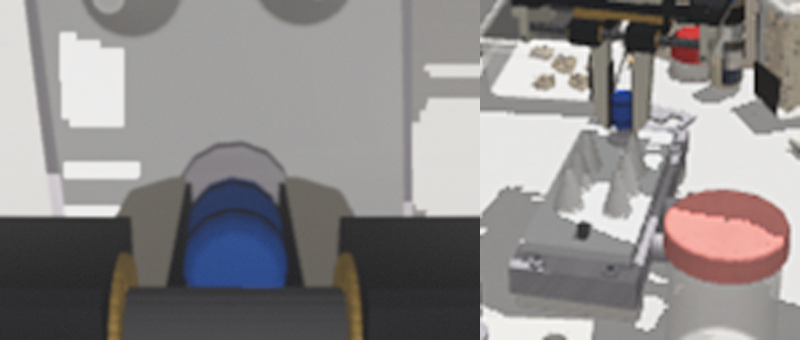

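The view shows the collar down on the plate, with the plate's sides nearly parallel to the head's. TCP z is 0.2597, where seating was expected, with about 5 N of contact. I'll release, rise, move over the handle and turn so the fingers close tangentially.

Emit:
drive_tool:
  moves: [40,0,0,0,0,0,0,40,0,0,0,0,0,0,40,0,0,0,0,0,0,40,0,0,-20,0,0,0,40,0,0,-40,0,0,0,40,0,0,-40,0,0,0,40,-31,25,0,0,0,0,40,-31,25,0,0,0,0]

```text
t: 15.3
tool_pos: [0.556, -0.102, 0.3624]
orientation: [2.215, 2.22, 0.005]
force: [0.0, 0.3, 0.5]
opening: 0.0399
gripper_force: 0.0
```

Emit:
drive_tool:
  moves: [40,0,0,0,0,0,-8.5,40,0,0,0,0,0,-8.5,40,0,0,0,0,0,-8.5,40,0,0,0,0,0,-8.5,40,0,0,0,0,0,-8.5,40,0,0,0,0,0,-8.5,40,0,0,0,0,0,-8.5,40,0,0,0,0,0,-8.5]

```text
t: 16.1
tool_pos: [0.5549, -0.1017, 0.3594]
orientation: [0.589, 3.085, -0.0]
force: [-0.2, -0.2, 0.6]
opening: 0.0398
gripper_force: 0.0
```

Emit:
drive_tool:
  moves: [40,0,0,0,0,0,-5,40,0,0,0,0,0,0,40,0,0,0,0,0,0]

```text
t: 16.4
tool_pos: [0.5548, -0.1017, 0.3594]
orientation: [0.468, 3.106, -0.0]
force: [0.3, 0.2, 0.5]
opening: 0.0401
gripper_force: 0.0
```

```bash
python3 - <<'E'
from h import *
s=robot.read_state();print(s['t'],s['q'],s['tool_pos'],s['force'],Ro.from_rotvec(s['orientation']).as_matrix().round(3).tolist())
w=cam('wrist');np.savez('w5.npz',**w);save(w,'w5.png')
E
```

```text
16.4 [-2.72181197e-01  5.86166540e-02  1.64779579e+00  7.51302625e-07
  1.43481855e+00 -1.54397550e+00] [ 0.55476962 -0.10168352  0.35935457] [0.25664402 0.15182348 0.52488213] [[-0.956, 0.295, 0.0], [0.295, 0.956, -0.0], [-0.0, 0.0, -1.0]]
```

View pics/w5.png

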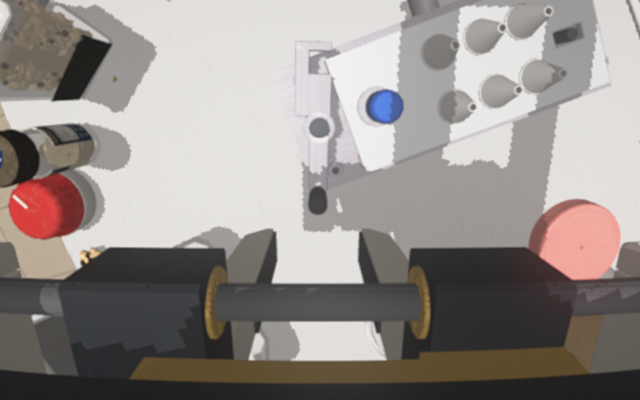

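The pin is seated: blue knob at (384,106), collar flat on the plate. The keeper lever is vertical in the image, with the pivot at (319,127) and the handle cap at about (317,206). I'll compute the handle offset and the arc.

```bash
python3 - <<'E'
from h import *
w=dict(np.load('w5.npz'));s=robot.read_state()
R=Ro.from_rotvec(s['orientation']).as_matrix()
g=cv2.cvtColor(w['color'],cv2.COLOR_RGB2GRAY)[175:225,300:335]
y,x=np.nonzero(g<75);print(x.min()+300,x.max()+300,y.min()+175,y.max()+175)
xx=x[y>y.max()-20];cx=(xx.min()+xx.max())/2+300
lo=onz(w,(cx,y.max()+175.5),.1115);r=.0065*R[:,0]
H=lo+r;P=onz(w,(319,127),.0775);K=onz(w,(385,106),.107)
print('handle',H,'piv',P,'knob',K,'d',np.linalg.norm((H-P)[:2]),np.degrees(np.arctan2(*(H-P)[1::-1])))
print('shift tool mm',1e3*R.T@(H-s['tool_pos']))
E
```

```text
309 325 188 213
handle [ 0.55222997 -0.10251106  0.11149825] piv [ 0.50684084 -0.08702167  0.0775    ] knob [ 0.50471733 -0.04293781  0.107     ] d 0.047959305737072126 -18.84259162690122
shift tool mm [  2.21728749  -1.54988406 247.86575543]
```

Emit:
drive_tool:
  moves: [40,2,-1.5,0,0,0,0,40,0,0,30,0,0,0,40,0,0,40,0,0,0,40,0,0,22,0,0,0,15,0,0,0,0,0,0,15,0,0,0,0,0,0,15,0,0,0,0,0,0]
  grip_force: 5

```text
t: 17.15
tool_pos: [0.5532, -0.1028, 0.2695]
orientation: [0.464, 3.104, -0.001]
force: [0.3, 0.3, 0.9]
opening: 0.021
gripper_force: 0.0
```

```bash
python3 - <<'E'
from h import *
s=robot.read_state();p=np.array(s['tool_pos']);print(s['t'],p,s['force'],s['opening'])
R=Ro.from_rotvec(s['orientation']).as_matrix();print(R.round(3).tolist())
P=np.array([.50684,-.08702]);print('rel pivot in tool',R[:2,:2].T@(P-p[:2])*1e3)
E
```

```text
17.15 [ 0.55316625 -0.10278969  0.26952601] [0.31382149 0.34002772 0.91317666] 0.02095816562262057
[[-0.956, 0.292, 0.003], [0.292, 0.956, -0.001], [-0.003, 0.0, -1.0]]
rel pivot in tool [48.91215164  1.54343328]
```

Emit:
drive_tool:
  moves: [15,0,0,0,0,0,0,15,0.27,-5.12,0,0,0,6,15,0.27,-5.12,0,0,0,6,15,0.27,-5.12,0,0,0,6,15,0,0,0,0,0,0]

```text
t: 17.65
tool_pos: [0.546, -0.1167, 0.2688]
orientation: [0.946, 2.993, 0.0]
force: [0.3, -0.5, -0.2]
opening: 0.0151
gripper_force: 0.0
```

Emit:
drive_tool:
  moves: [15,0.27,-5.12,0,0,0,6,15,0.27,-5.12,0,0,0,6,15,0.27,-5.12,0,0,0,6,15,0.27,-5.12,0,0,0,6,15,0.27,-5.12,0,0,0,6,15,0,0,0,0,0,0]

```text
t: 18.25
tool_pos: [0.5263, -0.1327, 0.2682]
orientation: [1.685, 2.65, 0.0]
force: [-0.4, 0.4, -0.4]
opening: 0.0151
gripper_force: 0.0
```

Emit:
drive_tool:
  moves: [15,0.27,-5.12,0,0,0,6,15,0.27,-5.12,0,0,0,6,15,0.07,-2.56,0,0,0,3,15,0,0,0,0,0,0]

```text
t: 18.65
tool_pos: [0.5143, -0.1364, 0.268]
orientation: [2.013, 2.41, 0.001]
force: [0.2, -0.1, 0.3]
opening: 0.0151
gripper_force: 0.0
```

Emit:
drive_tool:
  moves: [15,0.07,-2.56,0,0,0,3,15,0.07,-2.56,0,0,0,3,15,0,0,0,0,0,0]

```text
t: 18.95
tool_pos: [0.5092, -0.137, 0.2678]
orientation: [2.137, 2.302, 0.001]
force: [1.3, -0.0, 0.6]
opening: 0.0149
gripper_force: 0.3
```

Emit:
drive_tool:
  moves: [15,0.07,-2.56,0,0,0,3,15,0,0,0,0,0,0]

```text
t: 19.15
tool_pos: [0.5072, -0.137, 0.2679]
orientation: [2.196, 2.244, 0.003]
force: [5.9, 1.1, -2.6]
opening: 0.0153
gripper_force: 2.9
```

Emit:
drive_tool:
  moves: [15,0.07,-2.56,0,0,0,3,15,0,0,0,0,0,0]

```text
t: 19.35
tool_pos: [0.5052, -0.1367, 0.2681]
orientation: [2.253, 2.185, 0.005]
force: [10.1, 2.8, -5.6]
opening: 0.0181
gripper_force: 5.0
```

Emit:
drive_tool:
  moves: [40,0,2.5,0,0,0,0,40,0,0,0,0,0,0,40,0,0,0,0,0,0,40,0,0,-30,0,0,0,40,0,0,-40,0,0,0,40,0,0,-25,0,0,0,40,-20,0,0,0,0,0,40,0,0,0,0,0,0]

```text
t: 20.15
tool_pos: [0.5057, -0.1586, 0.3636]
orientation: [2.258, 2.181, 0.0]
force: [0.1, 0.2, 0.3]
opening: 0.04
gripper_force: 0.0
```

```bash
python3 - <<'E'
from h import *
s=robot.read_state();print(s['t'],s['tool_pos'],s['force'],s['opening'])
w=cam('wrist');np.savez('w6.npz',**w)
g=cv2.cvtColor(w['color'],cv2.COLOR_RGB2BGR)[80:260,210:450]
cv2.imwrite('pics/w6.png',cv2.resize(g,(800,600),interpolation=cv2.INTER_CUBIC))
E
```

```text
20.15 [ 0.50570142 -0.15861183  0.36360964] [0.0681384  0.20826143 0.30654887] 0.03997221472712926
```

View pics/w6.png

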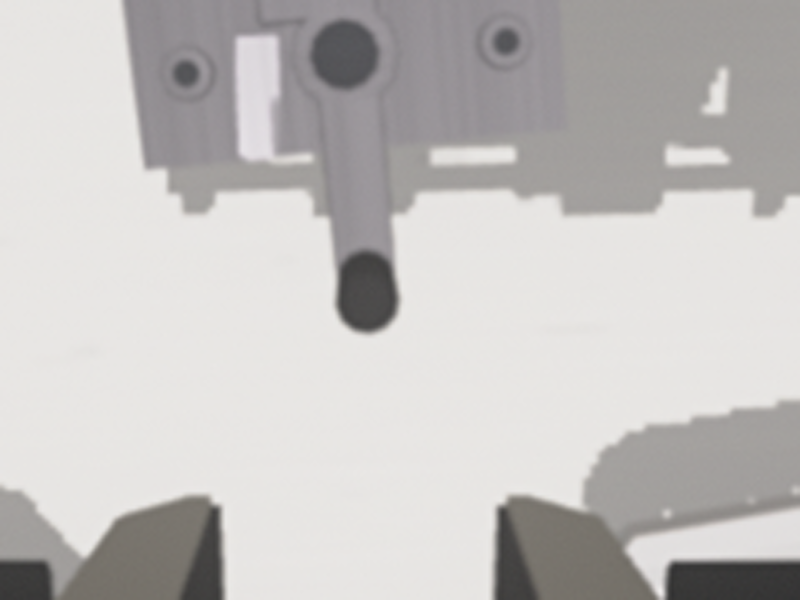

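The lever lies along the head's axis: pivot at (344,53), handle cap at (367,300), nothing touched by the fingers. I'll check the angle numerically.

```bash
python3 - <<'E'
from h import *
w=dict(np.load('w6.npz'))
f=lambda x,y:(210+(x+.5)*.3-.5,80+(y+.5)*.3-.5)
H=onz(w,f(367,300),.1115);P=onz(w,f(344,53),.0775)
a=lambda d:np.degrees(np.arctan2(d[1],d[0]))
print(H,P,np.linalg.norm((H-P)[:2]),'handle',a(H-P))
c=w['color'].astype(int);m=(c[...,2]-c[...,0]>40);m[200:]=0
y,x=np.nonzero(m);print(len(x))
if len(x):
    K=onz(w,((x.min()+x.max())/2,y.max()-13),.107);print(x.min(),x.max(),y.min(),y.max(),K,'bore dir',a(K-P))
for p,q in (((125,0),(145,165)),): print('head edge',a(onz(w,f(*q),.046)-onz(w,f(*p),.046)))
s1,s2=onz(w,f(186,73),.05),onz(w,f(505,41),.05);print('screws perp',a(s2-s1)-90)
E
```

```text
[ 0.5100942  -0.13476427  0.1115    ] [ 0.50705591 -0.0867786   0.0775    ] 0.048081765424017535 handle -86.37706107027799
1024
290 324 3 42 [ 0.50513337 -0.04721023  0.107     ] bore dir 92.78168799482411
head edge -87.03525115490284
screws perp -86.3874612222188
```

The handle is at −86.4° and the head's axis is also at −86.4°, so the fork is in line with the bore. As a check on the stop, I'll push the handle once more with firmer fingers.

Emit:
drive_tool:
  moves: [40,22,5,0,0,0,0,40,0,0,35,0,0,0,40,0,0,40,0,0,0,40,0,0,20,0,0,0,15,0,0,0,0,0,0,15,0,0,0,0,0,0,15,0,0,0,0,0,0,15,0,0,0,0,0,0]
  grip_force: 30

```text
t: 21.0
tool_pos: [0.5119, -0.1356, 0.269]
orientation: [2.258, 2.182, 0.001]
force: [-1.4, 0.2, 0.4]
opening: 0.0159
gripper_force: 0.6
```

Emit:
drive_tool:
  moves: [15,0,-0.7,0,0,0,0,15,0,-0.7,0,0,0,0,15,0,0,0,0,0,0]

```text
t: 21.3
tool_pos: [0.51, -0.1354, 0.2678]
orientation: [2.259, 2.182, 0.001]
force: [0.6, -0.2, -0.6]
opening: 0.0151
gripper_force: 0.0
```

Emit:
drive_tool:
  moves: [15,0,-0.5,0,0,0,0,15,0,0,0,0,0,0]

```text
t: 21.5
tool_pos: [0.5095, -0.1354, 0.2675]
orientation: [2.259, 2.183, 0.0]
force: [1.2, -0.3, 0.9]
opening: 0.0152
gripper_force: 0.3
```

Emit:
drive_tool:
  moves: [15,0,-0.5,0,0,0,0,15,0,0,0,0,0,0]

```text
t: 21.7
tool_pos: [0.5091, -0.1354, 0.2675]
orientation: [2.259, 2.183, 0.0]
force: [1.7, -1.3, 0.9]
opening: 0.0153
gripper_force: 0.7
```

Emit:
drive_tool:
  moves: [15,0,-0.6,0,0,0,0,15,0,0,0,0,0,0]

```text
t: 21.9
tool_pos: [0.5084, -0.1353, 0.2674]
orientation: [2.259, 2.183, 0.0]
force: [1.6, -1.2, 1.6]
opening: 0.0147
gripper_force: 0.7
```

Emit:
drive_tool:
  moves: [15,0,-0.6,0,0,0,0,15,0,0,0,0,0,0]

```text
t: 22.1
tool_pos: [0.5078, -0.1353, 0.2674]
orientation: [2.259, 2.183, 0.0]
force: [1.4, -1.3, -0.1]
opening: 0.015
gripper_force: 0.9
```

Emit:
drive_tool:
  moves: [15,0,-0.6,0,0,0,0,15,0,0,0,0,0,0]

```text
t: 22.3
tool_pos: [0.5074, -0.1353, 0.2674]
orientation: [2.259, 2.182, 0.001]
force: [4.2, -1.6, -1.8]
opening: 0.0151
gripper_force: 2.4
```

Emit:
drive_tool:
  moves: [15,0,-0.6,0,0,0,0,15,0,0,0,0,0,0]

```text
t: 22.5
tool_pos: [0.5071, -0.1352, 0.2675]
orientation: [2.258, 2.182, 0.002]
force: [8.3, -0.7, -3.5]
opening: 0.0149
gripper_force: 3.9
```

Emit:
drive_tool:
  moves: [15,0,-0.6,0,0,0,0,15,0,0,0,0,0,0]

```text
t: 22.7
tool_pos: [0.5068, -0.1352, 0.2676]
orientation: [2.257, 2.181, 0.004]
force: [10.3, -1.7, -5.9]
opening: 0.0153
gripper_force: 5.2
```

Emit:
drive_tool:
  moves: [15,0,-0.4,0,0,0,0,15,0,0,0,0,0,0]

```text
t: 22.9
tool_pos: [0.5067, -0.1352, 0.2676]
orientation: [2.257, 2.181, 0.004]
force: [12.0, -0.7, -6.8]
opening: 0.0151
gripper_force: 6.1
```

It meets a firm stop at about −88.7° (12 N, no further movement). I'll let go without dragging it, rise, and check from above that the pin, plate and fork are as they should be.

Emit:
drive_tool:
  moves: [40,0,0,0,0,0,0,40,0,0,0,0,0,0,40,0,0,0,0,0,0,40,0,0,-30,0,0,0,40,0,0,-40,0,0,0,40,0,0,-25,0,0,0,40,25,0,0,0,0,0,40,25,0,0,0,0,0]

```text
t: 23.7
tool_pos: [0.5074, -0.0852, 0.3637]
orientation: [2.26, 2.18, 0.001]
force: [0.2, 0.4, -0.4]
opening: 0.0397
gripper_force: 0.0
```

Emit:
drive_tool:
  moves: [40,0,0,0,0,0,0,40,0,0,0,0,0,0]

```text
t: 23.9
tool_pos: [0.5071, -0.085, 0.3621]
orientation: [-2.258, -2.184, 0.001]
force: [0.2, -0.3, -0.1]
opening: 0.0402
gripper_force: 0.0
```

```bash
python3 - <<'E'
from h import *
s=robot.read_state();print(s['t'],s['tool_pos'],s['force'])
w=cam('wrist');np.savez('w7.npz',**w)
P=np.array([.507,-.087]);bore=np.array([.5043,-.0412])
# height map on a grid (world) around bore, mm
v,u=np.mgrid[0:245,240:400]
pts=cv2.undistortPoints(np.stack([u,v],-1).reshape(-1,1,2).astype(float),w['mtx'],w['dist_coeffs'])[:,0]
X=-w['R'].T@w['t']+(np.c_[pts,np.ones(len(pts))]@w['R'])*w['depth'][v,u].reshape(-1,1)
for y in np.arange(-.014,-.105,-.005):
    r=[]
    for x in np.arange(.480,.534,.004):
        k=(abs(X[:,0]-x)<.002)&(abs(X[:,1]-y)<.0025);r.append(int(1e3*np.median(X[k,2])) if k.any() else -1)
    print(round(y,3),r)
E
```

```text
23.9 [ 0.50706152 -0.08499126  0.36212897] [ 0.24706891 -0.32000511 -0.05819916]
-0.014 [61, 61, 62, 61, 61, 61, 61, 61, 61, 61, 61, 61, 61, 62]
-0.019 [61, 61, 61, 61, 61, 61, 61, 61, 342, 61, 61, 61, 61, 61]
-0.024 [61, 61, 61, 61, 61, 61, 62, 61, 61, 61, 61, 62, 61, 61]
-0.029 [61, 61, 72, 72, 72, 73, 73, 74, 66, 62, 61, 61, 61, 61]
-0.034 [61, 61, 73, 73, 73, 106, 107, 107, 104, 67, 61, 61, 61, 61]
-0.039 [61, 61, 73, 73, 106, 107, 107, 107, 107, 105, 66, 61, 61, 61]
-0.044 [61, 61, 73, 73, 106, 107, 107, 107, 107, 105, 62, 61, 62, 61]
-0.049 [61, 61, 73, 73, 105, 107, 107, 107, 106, 66, 61, 61, 61, 62]
-0.054 [61, 61, 73, 73, 73, 74, 105, 87, 73, 61, 61, 61, 61, 61]
-0.059 [61, 61, 73, 73, 73, 73, 73, 73, 73, 61, 61, 61, 61, 61]
-0.064 [61, 61, 72, 73, 73, 73, 73, 73, 73, 61, 61, 61, 61, 61]
-0.069 [46, 46, 73, 73, 73, 73, 73, 73, 73, 46, 46, 46, 46, 46]
-0.074 [46, 46, 73, 73, 73, 73, 73, 73, 73, 46, 46, 46, 46, 46]
-0.079 [187, 185, 185, 73, 73, 73, 73, 74, 74, 70, 46, 46, 181, 185]
-0.084 [46, 46, 113, 46, 73, 74, 78, 78, 78, 73, 46, 46, 47, 46]
-0.089 [46, 46, 46, 46, 72, 74, 78, 78, 78, 73, 47, 46, 46, 46]
-0.094 [46, 46, 46, 46, 72, 73, 74, 78, 74, 73, 46, 46, 46, 46]
-0.099 [46, 46, 46, 46, 46, 73, 73, 73, 73, 73, 46, 46, 46, 46]
-0.104 [46, 46, 46, 46, 46, 46, 73, 73, 73, 47, 46, 46, 46, 46]
```

The height map shows the knob top at 107 mm (pin home), the plate flat at 61 mm, and the fork's prongs at 73 mm on both sides of the neck, over the collar. Handing in.

```bash
python3 -c "
from plant import robot
print(robot.close_job())"
```

```text
the job is handed in; nothing more can be done
None
```

The job is handed in at about 24 s of the allowed 58: the tapered pin is fully home with plate and ring pulled into line, the keeper is swung to its stop with its fork over the collar, and the robot is clear (the verdict was not shown to me).

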